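# Open the switch box on the workbench

## Task

The grey steel switch box lies on its back on the bench with its key in the lock of its top panel. Turn the key a full quarter turn clockwise (seen from above) to free the latch, then lift the panel by its bar handle and swing it open until it stands upright or a little beyond, leaving the key turned. Leave the tools and other things on the bench where they are.

Things in the scene. Friction and masses are not known exactly. Their poses are not given: they have to be found in the camera images.
- switch_box: grey painted steel box fixed to the bench, 280 (x) x 220 (y) x 100 mm high, lying on its back; origin at the centre of its underside, z up. The panel covers its whole top; the hinge runs along its +y edge, the free edge is at -y. Black cable glands on its +y wall.
- key_bar (a point): centre of the key's cross-bar. The key is a steel T standing in the lock near the free edge, at x -80, y -78 mm in the box frame: a bar 70 long (along this point's y), 12 wide (x) and 18 mm tall on a 12 mm round shank, its centre 46 mm above the panel's underside hinge line (146 mm above the bench while the panel is shut); 31 mm of free height under the bar above the panel. z is the turning axis (up while shut). The key cannot be pulled out.
- latch_key (a joint): key angle, rad: 0 = locked, the bar square to the free edge (pointing across it); pi/2 = unlocked, the bar parallel with the free edge, at a stop. It grows clockwise seen from above and starts at 0 to 0.2. Stiff, about 0.08 N m; stays where it is left. The cam under the panel catches the box until about 1.0 rad.
- handle_bar (a point): centre of the panel's steel bar handle: a straight round bar 12 mm thick and 110 mm long along this point's x, parallel with the hinge line and 200 mm from it, near the free edge; the bar's centre is 36 mm above the panel's outer face, 142 mm above the bench while the panel is shut. z points out of the panel's outer face. It lies at x +55, y -90 mm in the box frame while the panel is shut.
- hinge_line (a point): middle of the panel's hinge line, at the box's +y top edge, 100 mm above the bench; its x runs along the hinge. The panel (284 x 222 x 6 mm, 0.4 to 0.6 kg) extends from it along this point's -y.
- panel (a joint): panel opening, rad: 0 = shut (level), pi/2 = upright, stop at 1.9. The free edge rises and swings over towards the box's +y side. The hinge is stiff (about 0.85 N m besides the weight: some 8 N at the handle) and the panel stays where it is left.
- screwdriver: loose screwdriver, 200 mm long, black handle, in front of the box (origin on its underside, long side along x)
- wrench: loose steel wrench, 180 mm long, on the free-edge side of the box
- hammer: loose hammer with wooden handle, 240 mm long, on the free-edge side
- paint_can: loose closed can, 100 mm across, 120 mm tall, on the hinge side of the box (origin under its centre)
- screw_jar: loose clear jar with a steel lid, 70 mm across, 85 mm tall, on the hinge side (origin under its centre)
- tape_roll: loose roll of grey tape lying flat, 100 mm across, 45 mm tall, on the free-edge side
- offcut: loose wood offcut, 160 x 60 x 38 mm, beyond the box

How it is judged:
By the outcome, as a careful person would: the job done as asked, in the order asked, and still so for the second after the job is handed in, with the robot touching nothing.
It also fails if it takes over 56 s, if anything falls off the work surface, if the arm or the gripper's body presses on something with over 40 N, if the wrist force passes 120 N, or if a joint passes its speed limit or range.

## Robot

A 6-joint arm with a two-finger parallel gripper is mounted at the origin on the work surface. World frame = base frame: x ahead of the robot, y to its left, z up, the work surface at z = 0. Lengths are in m, angles in rad, forces in N, time in s.
With the tool pointing down it reaches from about 0.25 to 0.725 m from the base axis. Payload 4 kg.
Tool frame: the origin (TCP) lies at the very end of the fingers, on their centre line; the grasp point (between the pads) lies 19 mm behind it; z points along the fingers, y is the line along which they close (so a half turn about z gives the same grasp; the last joint's range is limited). The gripper opens to 85 mm and grips with 20 to 120 N. Pads are 22 mm wide; open, the fingers measure 114 mm over their backs; the gripper's body (76 mm by 85 mm) begins 54 mm behind the grasp point. The pads swing forward as they close: fully open they stand 13 mm farther back than shut.
Start: joints at [1.105, 0.241, 0.005, 1.335, 0, 1.571], TCP at [0.225, 0.447, 0.231] pointing down, gripper open.
Joint ranges: [-2.72, 2.72], [-1.05, 1.87], [-1.09, 1.28], [-1.99, 2.15], [-1.42, 1.44], [-3.14, 3.14]. Speed limits (rad/s): [2.79, 2.79, 3.14, 3.14, 3.14, 3.14].

## Interface

Orientations are given as a unit quaternion [x, y, z, w].
In Python, from workcell import bot, vision, workorder, boxes_of gives the robot as it stands.
- The arm moves only by the tool send_rows, never from a script. Its argument "motion" is text: rows parted by semicolons, each of 5 numbers parted by spaces: the closure, from -1 (fully open) to 1 (shut), so that 0 is half open, then the shift along the tool's x, y, z in cm, then the turn about the tool's z in rad. In form: claw x y z twist; .... A call has 1 to 5 rows; each row is the pose to reach, as a shift and turn from the pose commanded when the call began, along the tool's axes at that moment; what a row does not reach only later rows make up. A row lasts 1/10 s, in which the tool goes at most 50 mm and 8.59 degrees, less where a joint would pass 70% of its speed; a pose out of reach is approached as far as the arm can. A call with a gripper value outside its range is refused whole. The fingers move at their own pace and stop on an object; the grip force is fixed at half the most. Time passes only in rows, so rows that repeat a pose let the fingers close. It gives the time, the measured TCP pose, the force, the opening and the grip force at its end, in the units of the state.
- bot.get_obs(): the state, without advancing time (a new reading comes with each control period).
- vision.camera(name): name is "scene" or "top"; returns the picture (480x640x3 uint8, red, green, blue); there is no depth.
- vision.camera_model(name): a dict with "fov_y" (degrees; the focal length in pixels is half the picture's height over the tangent of half this angle, whatever the lens; pixels are square), "cx", "cy" (the principal point, pixels), "world_from_camera" (4x4, takes a point from camera to world coordinates). Camera axes: x right, y down, z forward; pixel columns grow to the right and rows downward; lengths in m; the calibration is good to about 2 mm. A picture is of the moment at which its call begins. camera_model takes no time and is no camera call.
- workorder.job_done(): hands the job in; it is judged then, once.
Trained networks look in the newest picture that a camera, given by its name, has taken for a name from the list of things; names that differ only in an ending like _2 or _b are one class to them, and where a whole thing is asked for, a point or a joint stands for the part that bears it (a point fixed in the world has none). Each returns a list of dicts, best first, with "conf" (0 to 1); they miss things now and then, are a little off and sometimes report something else, mostly with a low value. They report only what shows in the picture. A call takes as long as a camera call.
- boxes_of(camera, target): "rect" ([centre column, centre row, width, height] in pixels, round what is visible of it).
The state is a dict: "clock": time; "joint_pos": joint angles; "joint_vel": joint speeds; "tau": joint torques, N m; "eef_pos": TCP position; "tool_rot": TCP orientation; "ft_force": force on the tool from outside, world axes, zero at the start; "ft_torque": the same for the moment, N m; "grip_width": finger opening in m; "grasp_force": force on a finger pad.
Only numpy, scipy, OpenCV 4.12 (cv2) and the standard library are available. Lean on these libraries where they do the work, as an engineer would, in place of code of your own. Each camera call takes 0.05 s, during which the arm holds its last target. There are 200 camera calls.

## Working session

There is one attempt and no reset: what is moved stays moved. The work goes in short steps, Python scripts to look and compute and a tool call to move; the robot and the scene stay as the last step left them, time stands still between calls to the robot, and variables do not carry over. Pictures are saved under pics/ and viewed, at most 10 in all, crops included, and the job is handed in when it is done.

Besides the shell and the picture viewer there is one more tool, called after "Request:" as a command line: name --argument value ..., lists and objects as JSON in quotes. send_rows: Moves the arm, as the interface text tells. Its arguments: {"type":"object","properties":{"motion":{"type":"string"}},"required":["motion"]}

```bash
mkdir -p pics; ls; python3 - <<'E'
from workcell import bot, vision, workorder, boxes_of
import cv2, numpy as np
np.set_printoptions(precision=4,suppress=True)
for c in ["scene","top"]:
    cv2.imwrite(f"pics/{c}0.png",vision.camera(c)[:,:,::-1])
    m=vision.camera_model(c);print(c,m["fov_y"],m["cx"],m["cy"]);print(np.array(m["world_from_camera"]))
    for t in ["switch_box","key_bar","handle_bar","hinge_line"]:
        print(t,[(np.round(d["rect"],1),round(d["conf"],2)) for d in boxes_of(c,t)[:2]])
print(bot.get_obs())
E
```

```text
pics
scene 45.528819163199714 312.92805005543846 245.49237941371558
[[ 0.2921  0.7973 -0.5282  1.247 ]
 [ 0.9563 -0.2514  0.1494 -0.149 ]
 [-0.0137 -0.5487 -0.8359  1.1744]
 [ 0.      0.      0.      1.    ]]
switch_box [(array([322.8, 253.5, 133.4, 144. ]), 0.83)]
key_bar [(array([277.4, 213.4,  30.8,  19.3]), 0.77)]
handle_bar [(array([322.8, 242. , 127.8, 124. ]), 0.57)]
hinge_line [(array([322.9, 244.5, 137.5, 126.2]), 0.59)]
top 53.830595350248025 319.038629901863 235.3246313722237
[[-0.0239 -0.9994  0.0231  0.5352]
 [-0.999   0.0248  0.0365  0.0124]
 [-0.0371 -0.0222 -0.9991  0.981 ]
 [ 0.      0.      0.      1.    ]]
switch_box [(array([308.7, 236.2, 131.4, 157.1]), 0.85)]
key_bar [(array([354.4, 277.1,  39.7,  17.1]), 0.84)]
handle_bar [(array([309.6, 235.3, 127.8, 162.8]), 0.61), (array([464.7, 191.8,  28.2,  87.1]), 0.36)]
hinge_line [(array([310.4, 238.2, 128.5, 163.2]), 0.76)]
{'clock': 0.5, 'joint_pos': array([ 1.105 ,  0.2406,  0.005 ,  1.3352, -0.    ,  1.5708]), 'joint_vel': array([-0.0015, -0.0006, -0.0018,  0.0022,  0.0004, -0.0014]), 'tau': array([  0.0004, -37.1858,  25.2462,   0.0027,  -0.    ,   0.    ]), 'eef_pos': array([0.2246, 0.4467, 0.2313]), 'tool_rot': array([ 0.2308,  0.973 , -0.    , -0.    ]), 'ft_force': array([0.2322, 0.6196, 0.177 ]), 'ft_torque': array([-0.0103, -0.0186,  0.0518]), 'grasp_force': 0.0, 'grip_width': 0.08551808335809466}
```

```bash
python3 - <<'E'
import cv2
a=cv2.imread("pics/top0.png"); cv2.imwrite("pics/top0c.png",cv2.resize(a[130:350,210:430],None,fx=2.7,fy=2.7,interpolation=cv2.INTER_CUBIC))
E
```

```text
(no output)
```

View pics/top0.png

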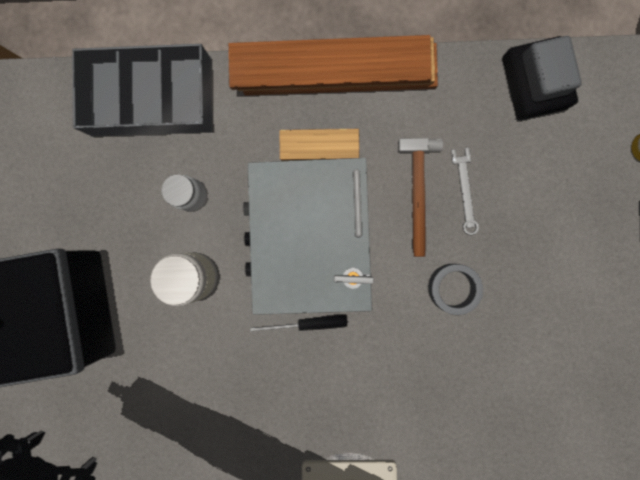

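View pics/scene0.png

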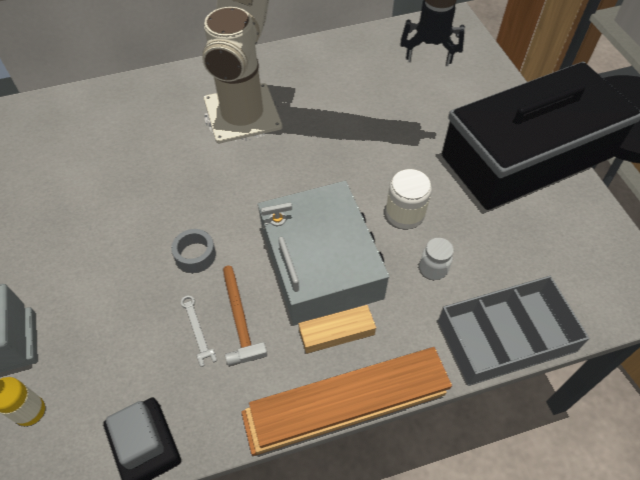

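View pics/top0c.png

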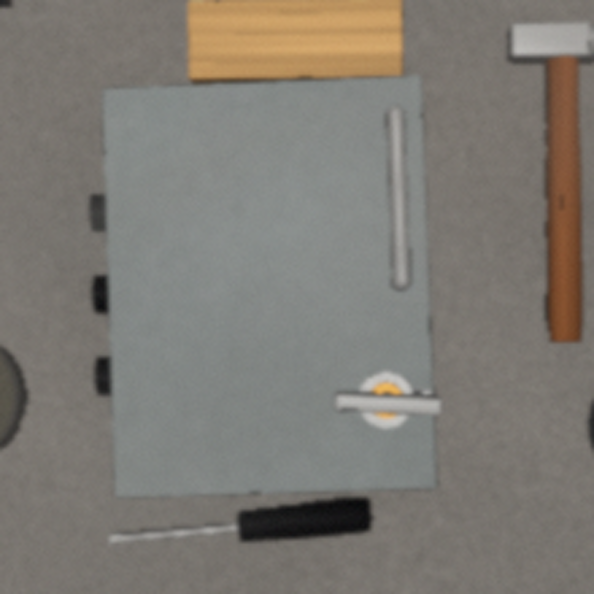

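The top view shows the box with its hinge on the left (world +y). The key bar is at about (354,280), nearly square to the free edge, and the handle runs from (356,170) to (358,237). The arm is at the lower left, clear of the box.

```bash
cat > h.py <<'E'
import numpy as np
from scipy.optimize import least_squares
from workcell import bot, vision, workorder, boxes_of
np.set_printoptions(precision=4,suppress=True)
def proj(c,P):
    m=vision.camera_model(c);T=np.linalg.inv(np.array(m["world_from_camera"]))
    f=240/np.tan(np.radians(m["fov_y"])/2)
    p=np.atleast_2d(P)@T[:3,:3].T+T[:3,3]
    return p[:,:2]/p[:,2:]*f+[m["cx"],m["cy"]]
def ray(c,uv,z):
    m=vision.camera_model(c);M=np.array(m["world_from_camera"]);f=240/np.tan(np.radians(m["fov_y"])/2)
    d=M[:3,:3]@[(uv[0]-m["cx"])/f,(uv[1]-m["cy"])/f,1]
    return M[:3,3]+d*(z-M[2,3])/d[2]
def box2w(p,P):
    c,s=np.cos(p[2]),np.sin(p[2]);P=np.atleast_2d(P)
    return np.c_[p[0]+c*P[:,0]-s*P[:,1],p[1]+s*P[:,0]+c*P[:,1],P[:,2]]
E
python3 - <<'E'
from h import *
o=np.array([210,130.])-.3
uv=np.array([[105,90],[418,76],[434,488],[116,494],[395,110],[400,287]])/2.7+o
# image up = +x ; left = +y
L=np.array([[.142,.11,.106],[.142,-.112,.106],[-.142,-.112,.106],[-.142,.11,.106],[.11,-.09,.146],[0,-.09,.146]])
r=least_squares(lambda p:(proj("top",box2w(p,L))-uv).ravel(),[.52,.02,0])
print(r.x);print(r.fun.reshape(-1,2))
print("key,handle,hinge",box2w(r.x,[[-.08,-.078,.146],[.055,-.09,.142],[0,.11,.1]]))
k=[ray("top",np.array(q)/2.7+o,.155) for q in [(337,401),(440,407)]]
print(k,np.mean(k,0)); d=k[0]-k[1];print("bar yaw of +y-ish axis",np.arctan2(d[1],d[0])-np.pi/2, "box",r.x[2])
# scene check
print(proj("scene",box2w(r.x,[[-.08,-.078,.146],[.11,-.09,.142],[0,-.09,.142],[-.142,-.112,.106],[-.142,.11,.106],[.142,-.112,.106]])))
# tool axes
from scipy.spatial.transform import Rotation as R
print(R.from_quat(bot.get_obs()["tool_rot"]).as_matrix())
E
```

```text
[0.5548 0.0645 0.007 ]
[[-1.3612 -1.1121]
 [ 1.7529 -0.4116]
 [ 0.967   0.7671]
 [-1.2437  1.6481]
 [-0.1813  1.2548]
 [ 0.011  -2.1355]]
key,handle,hinge [[ 0.4754 -0.0141  0.146 ]
 [ 0.6104 -0.0252  0.142 ]
 [ 0.554   0.1745  0.1   ]]
[array([0.4789, 0.0174, 0.155 ]), array([ 0.4736, -0.0487,  0.155 ])] [ 0.4763 -0.0156  0.155 ]
bar yaw of +y-ish axis -0.07952613963109245 box 0.007027034885355102
[[276.3623 207.7868]
 [295.1597 279.9222]
 [280.9077 238.1754]
 [256.6255 201.5846]
 [345.6618 179.0591]
 [290.086  303.9108]]
[[-0.8935  0.4491 -0.    ]
 [ 0.4491  0.8935 -0.    ]
 [-0.     -0.     -1.    ]]
```

```bash
python3 - <<'E'
import cv2
a=cv2.imread("pics/scene0.png"); cv2.imwrite("pics/scene0c.png",cv2.resize(a[170:340,240:410],None,fx=3.5,fy=3.5,interpolation=cv2.INTER_CUBIC))
E
```

```text
(no output)
```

View pics/scene0c.png

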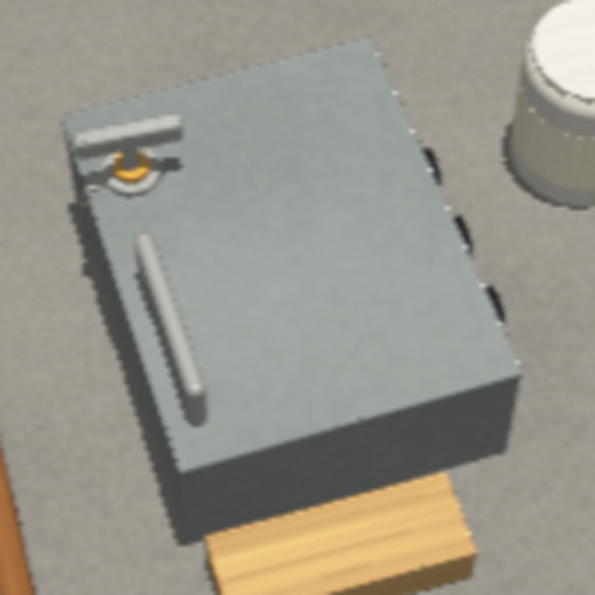

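The scene crop shows the panel corners at (63,120), (372,40), (520,375) and (183,470), the key's bar from (78,138) to (181,125), and the handle from (145,240) to (196,390).

```bash
cat > fit.py <<'E'
from h import *
ot=np.array([210,130.])-.3; os=np.array([240,170.])-.35
ut=np.array([[105,90],[418,76],[434,488],[116,494],[395,108],[400,288],[389,402]])/2.7+ot
us=np.array([[520,375],[183,470],[63,120],[372,40],[196,388],[145,240],[129,131]])/3.5+os
L=np.array([[.142,.11,.106],[.142,-.112,.106],[-.142,-.112,.106],[-.142,.11,.106],[.11,-.09,.146],[0,-.09,.146],[-.08,-.078,.153]])
def res(p):
    out=[]
    for c,u,k in(("top",ut,p[3]),("scene",us,p[4])):
        m=vision.camera_model(c);f=240/np.tan(np.radians(m["fov_y"])/2);o=[m["cx"],m["cy"]]
        q=proj(c,box2w(p,L))-o; q=q*(1+k*(q**2).sum(1,keepdims=True)/f**2)
        out.append(q+o-u)
    return np.ravel(out)
for free in (0,1):
    r=least_squares(lambda p:res(p*[1,1,1,free,free]),[.55,.06,0,0,0],loss="soft_l1")
    print(r.x,r.cost);print(res(r.x*[1,1,1,free,free]).reshape(2,-1,2))
    print(box2w(r.x,[[-.08,-.078,.146],[.055,-.09,.142],[0,.11,.1]]))
E
python3 fit.py
```

```text
[0.5568 0.0643 0.0083 0.     0.    ] 12.827029426647204
[[[-1.4012 -2.0704]
  [ 1.7013 -1.5357]
  [ 1.1189 -0.3798]
  [-1.0838  0.6698]
  [-0.2103  0.8324]
  [ 0.0642 -3.6789]
  [-1.0035  0.0236]]

 [[ 1.1123 -0.2793]
  [-1.5601  0.8208]
  [-0.9485 -1.6438]
  [-0.1651 -1.4374]
  [-0.2929 -0.721 ]
  [-0.0978 -0.3078]
  [-0.227  -0.4543]]]
[[ 0.4774 -0.0144  0.146 ]
 [ 0.6125 -0.0252  0.142 ]
 [ 0.5558  0.1743  0.1   ]]
[ 0.5565  0.0645  0.0097 -0.3523 -0.9536] 8.1429492988843
[[[-0.3757 -0.6193]
  [ 0.8795 -0.4435]
  [ 0.4401 -1.3306]
  [ 0.0671 -0.4484]
  [-0.7094  1.4552]
  [-0.1241 -3.6174]
  [-1.1977 -0.1193]]

 [[-0.3095 -1.0753]
  [-1.1395  0.0567]
  [-0.1388 -1.0275]
  [-0.7418 -0.5027]
  [-0.0817 -0.9463]
  [ 0.0668 -0.3375]
  [ 0.0923 -0.174 ]]]
[[ 0.4773 -0.0143  0.146 ]
 [ 0.6124 -0.025   0.142 ]
 [ 0.5555  0.1745  0.1   ]]
```

Request:
send_rows --motion "-1 -3 -2 0 -0.14; -1 -6 -4 0 -0.28; -1 -9 -6 0 -0.42; -1 -12 -8 0 -0.56; -1 -15 -10 0 -0.7"

```text
clock: 1.0
eef_pos: [0.3141, 0.2889, 0.2315]
tool_rot: [-0.12, 0.993, 0.0, 0.0]
ft_force: [1.0, -0.9, -0.3]
grip_width: 0.0855
grasp_force: 0.0
```

```bash
cat > mv.py <<'E'
import sys
from h import *
from scipy.spatial.transform import Rotation as R
# usage: mv.py x y z psi : shift (cm) in tool axes and twist to reach TCP target with tool y at world angle psi
o=bot.get_obs();M=R.from_quat(o["tool_rot"]).as_matrix();p=o["eef_pos"]
x,y,z,psi=map(float,sys.argv[1:5])
psi0=np.arctan2(M[1,1],M[0,1]);d=-(psi-psi0);d=(d+np.pi)%(2*np.pi)-np.pi
print("t",o["clock"],"tcp",p,"psi",round(psi0,4),"tilt",M[:,2],"q",o["joint_pos"])
print("shift cm",M.T@(np.array([x,y,z])-p)*100,"twist",round(d,3),"F",o["ft_force"],"w",o["grip_width"],o["grasp_force"])
E
python3 mv.py .477 -.0145 .231 3.06
```

```text
t 1.0 tcp [0.3141 0.2889 0.2315] psi 1.8109 tilt [ 0.0005  0.0003 -1.    ] q [ 0.7437  0.0952 -0.1715  1.3036 -0.0001  0.5036]
shift cm [ -8.6061 -33.3428   0.0454] twist -1.249 F [ 1.0263 -0.8679 -0.2712] w 0.08545490443906388 0.0
```

Request:
send_rows --motion "-1 -1 -3.7 0 -0.14; -1 -2 -7.4 0 -0.28; -1 -3 -11 0 -0.42; -1 -4 -15 0 -0.56; -1 -5 -19 0 -0.7"

```text
clock: 1.5
eef_pos: [0.4035, 0.123, 0.2316]
tool_rot: [-0.431, 0.902, 0.0, 0.0]
ft_force: [1.2, 0.8, -0.0]
grip_width: 0.0855
grasp_force: 0.0
```

```bash
python3 mv.py .477 -.0145 .231 3.06
```

```text
t 1.5 tcp [0.4035 0.123  0.2316] psi 2.4627 tilt [ 0.0008  0.0004 -1.    ] q [ 0.2958  0.085  -0.1824  1.3025  0.0001 -0.596 ]
shift cm [  6.0892 -14.3549   0.0611] twist -0.597 F [ 1.1823  0.8451 -0.0486] w 0.08546086955413641 0.0
```

Request:
send_rows --motion "-1 1.5 -3.7 0 -0.14; -1 3 -7.4 0 -0.28; -1 4.5 -11 0 -0.42; -1 6 -14 0 -0.555; -1 6 -14 0 -0.555"

```text
clock: 2.0
eef_pos: [0.475, -0.0141, 0.2312]
tool_rot: [-0.658, 0.753, -0.001, 0.0]
ft_force: [-0.2, 1.3, -0.1]
grip_width: 0.0853
grasp_force: 0.0
```

```bash
python3 mv.py .477 -.0145 .160 3.06; python3 - <<'E'
from workcell import *
import cv2
a=vision.camera("scene")[:,:,::-1]; cv2.imwrite("pics/s1.png",cv2.resize(a[120:320,220:420],None,fx=3,fy=3,interpolation=cv2.INTER_CUBIC))
E
```

```text
t 2.0 tcp [ 0.475  -0.0141  0.2312] psi 3.0084 tilt [ 0.0011 -0.0012 -1.    ] q [-0.029   0.1908 -0.0589  1.32   -0.0011 -1.4666]
shift cm [ 0.0034 -0.1899  7.1173] twist -0.052 F [-0.2401  1.2603 -0.0965] w 0.08527404199479965 0.0
```

View pics/s1.png

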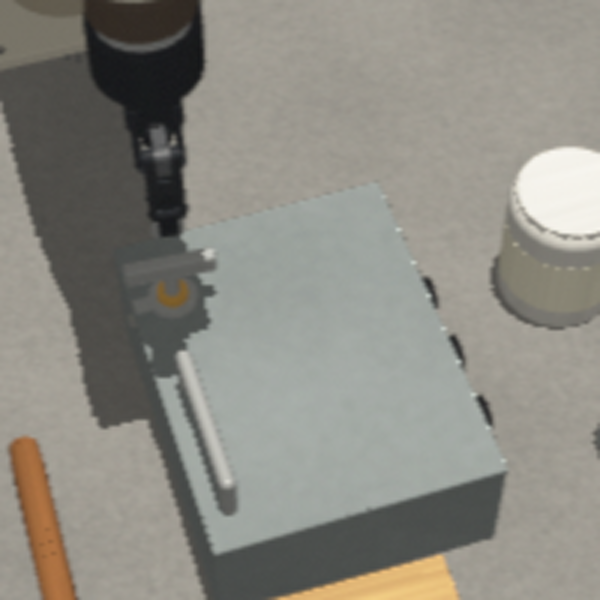

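The gripper stands above the key, lined up with its bar (column ~170 in the crop). Next it goes down to the bar.

Request:
send_rows --motion "-1 0 -0.2 3 -0.03; -1 0 -0.2 6 -0.03; -1 0 -0.2 8.5 -0.03; -1 0 -0.2 10.2 -0.03; -1 0 -0.2 10.2 -0.03"

```text
clock: 2.55
eef_pos: [0.4727, -0.0098, 0.127]
tool_rot: [-0.671, 0.741, 0.002, -0.002]
ft_force: [-0.2, -0.2, -1.2]
grip_width: 0.0852
grasp_force: 0.0
```

Request:
send_rows --motion "0 0 0 0 0; 0.4 0 0 0 0; 1 0 0 0 0; 1 0 0 0 0; 1 0 0 0 0"

```text
clock: 3.05
eef_pos: [0.4757, -0.011, 0.1299]
tool_rot: [-0.671, 0.741, -0.0, 0.0]
ft_force: [-1.1, -0.2, 1.4]
grip_width: 0.0121
grasp_force: 5.1
```

```bash
python3 mv.py .477 -.0145 .130 3.06
```

```text
t 3.05 tcp [ 0.4757 -0.011   0.1299] psi 3.0419 tilt [ 0.001  0.    -1.   ] q [-0.0231  0.2644 -0.2398  1.0656  0.     -1.4942]
shift cm [ 0.3397 -0.1599 -0.0125] twist -0.018 F [-1.1091 -0.2464  1.4012] w 0.012112320489944881 5.146804265677929
```

Request:
send_rows --motion "0.5 0.3 -0.1 0 -0.01; 0.5 0.35 -0.1 0 -0.01; 1 0.35 -0.1 0 -0.01; 1 0.35 -0.1 0 -0.01; 1 0.35 -0.1 0 -0.01"

```text
clock: 3.55
eef_pos: [0.4754, -0.0147, 0.1295]
tool_rot: [-0.675, 0.738, 0.0, -0.001]
ft_force: [-3.1, -0.9, 5.4]
grip_width: 0.0106
grasp_force: 59.0
```

Request:
send_rows --motion "1 0 0 0 0.07; 1 0 0 0 0.17; 1 0 0 0 0.27; 1 0 0 0 0.37; 1 0 0 0 0.47"

```text
clock: 4.05
eef_pos: [0.4753, -0.0147, 0.1295]
tool_rot: [-0.483, 0.876, 0.0, -0.001]
ft_force: [-3.8, -1.0, 5.5]
grip_width: 0.0109
grasp_force: 59.2
```

```bash
python3 mv.py .477 -.0145 .130 1.58;python3 -c "
from h import *;print(bot.get_obs()['ft_torque'])"
```

```text
t 4.05 tcp [ 0.4753 -0.0147  0.1295] psi 2.5779 tilt [-0.0013 -0.0004 -1.    ] q [-0.0307  0.2658 -0.2389  1.0673 -0.0004 -1.0378]
shift cm [-0.1074 -0.1314 -0.0518] twist 0.998 F [-3.7572 -1.0091  5.53  ] w 0.010928520678387245 59.16438449174166
[-0.1215  0.834   0.1229]
```

Request:
send_rows --motion "1 0 0 0 0.1; 1 0 0 0 0.2; 1 0 0 0 0.3; 1 0 0 0 0.4; 1 0 0 0 0.5"

```text
clock: 4.55
eef_pos: [0.4751, -0.0146, 0.1295]
tool_rot: [-0.251, 0.968, 0.0, -0.001]
ft_force: [-4.4, -0.1, 5.7]
grip_width: 0.0106
grasp_force: 59.2
```

Request:
send_rows --motion "1 0 0 0 0.1; 1 0 0 0 0.2; 1 0 0 0 0.3; 1 0 0 0 0.38; 1 0 0 0 0.44"

```text
clock: 5.05
eef_pos: [0.4751, -0.0145, 0.1295]
tool_rot: [-0.034, 0.999, 0.0, -0.001]
ft_force: [-4.9, 1.5, 6.4]
grip_width: 0.011
grasp_force: 59.2
```

Request:
send_rows --motion "1 0 0 0 0.03; 1 0 0 0 0.06; 1 0 0 0 0.09; 1 0 0 0 0.09; 1 0 0 0 0.09"

```text
clock: 5.55
eef_pos: [0.4751, -0.0144, 0.1295]
tool_rot: [0.008, 1.0, -0.0, -0.001]
ft_force: [-4.2, -0.5, 5.4]
grip_width: 0.0111
grasp_force: 60.5
```

```bash
python3 mv.py .477 -.0145 .130 1.58;python3 -c "
from h import *;print(bot.get_obs()['ft_torque'])"
```

```text
t 5.55 tcp [ 0.4751 -0.0144  0.1295] psi 1.5541 tilt [-0.0017 -0.0001 -1.    ] q [-0.0302  0.2657 -0.2391  1.0676 -0.0001 -0.0136]
shift cm [-0.1903 -0.007  -0.0524] twist -0.026 F [-4.1849 -0.5368  5.4165] w 0.0111273689167914 60.524532152339816
[-0.0438  0.9668  0.6849]
```

Request:
send_rows --motion "0 0 0 0 0; -0.5 0 0 0 0; -1 0 0 0 0; -1 0 0 0 0; -1 0 0 -3 0"

```text
clock: 6.05
eef_pos: [0.4731, -0.0145, 0.156]
tool_rot: [0.009, 1.0, 0.0, -0.004]
ft_force: [-0.2, -0.4, -0.4]
grip_width: 0.082
grasp_force: 0.0
```

Request:
send_rows --motion "-1 0 0 -4 0; -1 0 0 -8 0; -1 -4 0 -8 0; -1 -8 -0.5 -8 0; -1 -12.5 -1 -8 -0.03"

```text
clock: 6.55
eef_pos: [0.6023, -0.0269, 0.2405]
tool_rot: [-0.006, 1.0, -0.0, 0.001]
ft_force: [0.7, 0.0, -0.0]
grip_width: 0.0857
grasp_force: 0.0
```

```bash
python3 mv.py .600 -.025 .123 1.58; python3 - <<'E'
from workcell import *
import cv2
a=vision.camera("top")[:,:,::-1]; cv2.imwrite("pics/t2.png",cv2.resize(a[130:350,210:430],None,fx=2.7,fy=2.7,interpolation=cv2.INTER_CUBIC))
a=vision.camera("scene")[:,:,::-1]; cv2.imwrite("pics/s2.png",cv2.resize(a[120:320,220:420],None,fx=3,fy=3,interpolation=cv2.INTER_CUBIC))
E
```

```text
t 6.55 tcp [ 0.6023 -0.0269  0.2405] psi 1.583 tilt [ 0.0022 -0.     -1.    ] q [-0.0447  0.4456  0.3217  1.4447  0.0001 -0.0569]
shift cm [ 0.2536  0.1964 11.749 ] twist 0.003 F [ 0.7394  0.0458 -0.0321] w 0.0857359842171901 0.0
```

View pics/s2.png

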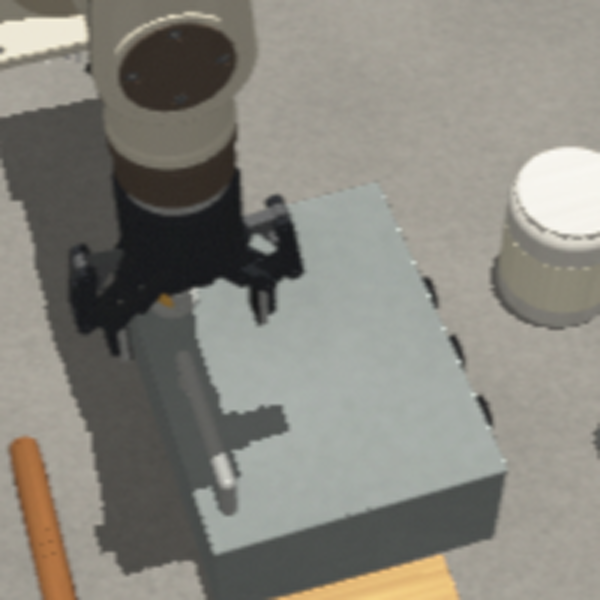

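The open fingers straddle the handle (around (205,420) in the crop), while the key is mostly hidden behind the gripper. Next it goes down and grips the handle.

Request:
send_rows --motion "-1 0.2 0.2 4 0; -1 0.2 0.2 8 0; -1 0.2 0.2 10.5 0; -1 0.2 0.2 11.7 0; -1 0.2 0.2 11.7 0"

```text
clock: 7.15
eef_pos: [0.5973, -0.0248, 0.1206]
tool_rot: [-0.006, 1.0, 0.0, -0.002]
ft_force: [-0.7, -0.1, 0.7]
grip_width: 0.0853
grasp_force: 0.0
```

Request:
send_rows --motion "0 0 0 0 0; 0.4 0 0 0 0; 1 0 0 0 0; 1 0 0 0 0; 1 0 0 0 0"

```text
clock: 7.65
eef_pos: [0.5992, -0.0249, 0.123]
tool_rot: [-0.006, 1.0, -0.0, 0.001]
ft_force: [0.2, 0.1, -0.5]
grip_width: 0.0122
grasp_force: 0.0
```

```bash
python3 mv.py .600 -.025 .123 1.58
```

```text
t 7.65 tcp [ 0.5992 -0.0249  0.123 ] psi 1.582 tilt [ 0.0012 -0.     -1.    ] q [-0.0416  0.4988  0.0962  1.167   0.     -0.0528]
shift cm [-0.081  -0.0074 -0.0004] twist 0.002 F [ 0.1566  0.0577 -0.549 ] w 0.012172448799136664 0.0
```

```bash
python3 - <<'E'
import numpy as np
f=lambda t:np.array([20*(1-np.cos(t))+4.2*np.sin(t),-20*np.sin(t)+4.2*(1-np.cos(t))])
for a,b in((0,.2),(.2,.6),(.6,1.0),(1.0,1.35),(1.35,1.65)):
    print(a,b,[np.round(f(t)-f(a),1).tolist() for t in np.linspace(a,b,6)[1:]])
E
```

```text
0 0.2 [[0.2, -0.8], [0.4, -1.6], [0.6, -2.4], [0.9, -3.1], [1.2, -3.9]]
0.2 0.6 [[0.7, -1.5], [1.5, -2.9], [2.5, -4.2], [3.5, -5.5], [4.6, -6.7]]
0.6 1.0 [[1.2, -1.1], [2.5, -2.1], [3.9, -2.9], [5.4, -3.7], [6.9, -4.3]]
1.0 1.35 [[1.4, -0.5], [2.7, -0.8], [4.1, -1.1], [5.6, -1.3], [7.0, -1.3]]
1.35 1.65 [[1.2, 0.0], [2.4, 0.1], [3.7, 0.3], [4.9, 0.5], [6.1, 0.8]]
```

Request:
send_rows --motion "1 0 0 0 0; 1 0.0 0.23 -1 0; 1 0.0 0.52 -2 0; 1 0.0 0.85 -2.9 0; 1 0.0 1.2 -3.9 0"

```text
clock: 8.15
eef_pos: [0.599, -0.014, 0.1599]
tool_rot: [-0.005, 1.0, -0.001, -0.001]
ft_force: [4.8, -2.7, -8.6]
grip_width: 0.0101
grasp_force: 58.3
```

```bash
python3 mv.py .600 -.025 .123 1.58; python3 - <<'E'
from workcell import *
import cv2
a=vision.camera("scene")[:,:,::-1]; cv2.imwrite("pics/s3.png",cv2.resize(a[120:320,220:420],None,fx=3,fy=3,interpolation=cv2.INTER_CUBIC))
E
```

```text
t 8.15 tcp [ 0.599  -0.014   0.1599] psi 1.5812 tilt [-0.0011 -0.0026 -1.    ] q [-0.0221  0.4743  0.1563  1.2539 -0.0027 -0.0325]
shift cm [-0.0967 -1.0874  3.6918] twist 0.001 F [ 4.8143 -2.748  -8.5984] w 0.010146244321265594 58.29373240470886
```

View pics/s3.png

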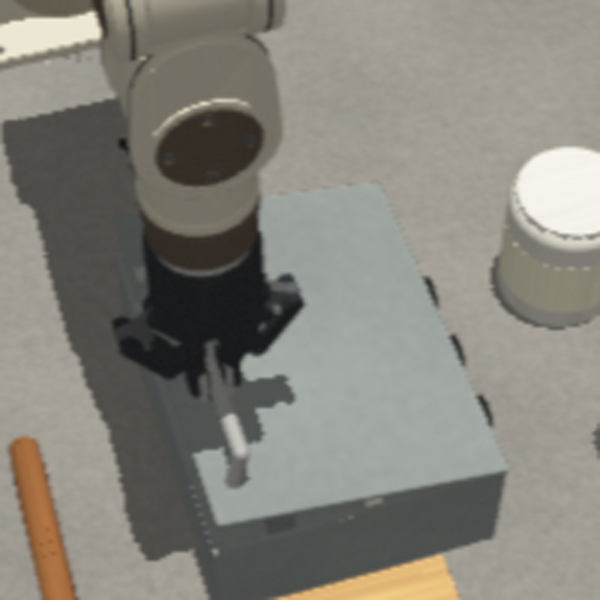

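The panel has lifted: a gap shows under its far edge at about (290,520), and the handle load is as expected. The swing continues along the arc.

Request:
send_rows --motion "1 0 0.7 -1.5 0; 1 0 1.5 -2.9 0; 1 0 2.5 -4.2 0; 1 0 3.5 -5.5 0; 1 0 4.6 -6.7 0"

```text
clock: 8.7
eef_pos: [0.5985, 0.0298, 0.228]
tool_rot: [-0.004, 1.0, -0.004, -0.0]
ft_force: [2.3, -9.2, -3.5]
grip_width: 0.01
grasp_force: 58.4
```

Request:
send_rows --motion "1 0 1.2 -1.1 0; 1 0 2.5 -2.1 0; 1 0 3.9 -2.9 0; 1 0 5.4 -3.7 0; 1 0 6.9 -4.3 0"

```text
clock: 9.2
eef_pos: [0.5979, 0.0965, 0.2749]
tool_rot: [-0.003, 1.0, -0.006, 0.002]
ft_force: [-1.8, -14.5, 11.7]
grip_width: 0.0098
grasp_force: 58.5
```

```bash
python3 mv.py .600 -.025 .123 1.58
```

```text
t 9.2 tcp [0.5979 0.0965 0.2749] psi 1.5777 tilt [ 0.0044 -0.011  -0.9999] q [ 0.1659  0.4469  0.4116  1.533  -0.0116  0.159 ]
shift cm [ -0.0588 -11.9874  15.3209] twist -0.002 F [ -1.8449 -14.5392  11.6548] w 0.009762628437030359 58.52471351623535
```

Request:
send_rows --motion "1 0 1.4 -0.6 0; 1 0 2.7 -1.0 0; 1 0 4.1 -1.3 0; 1 0 5.6 -1.5 0; 1 0 7 -1.5 0"

```text
clock: 9.7
eef_pos: [0.5974, 0.1696, 0.2905]
tool_rot: [-0.005, 1.0, -0.002, 0.003]
ft_force: [-2.6, -6.9, 13.0]
grip_width: 0.0095
grasp_force: 62.9
```

```bash
python3 mv.py .600 .2245 .281 1.58
```

```text
t 9.7 tcp [0.5974 0.1696 0.2905] psi 1.5798 tilt [ 0.0062 -0.004  -1.    ] q [ 0.2794  0.4803  0.504   1.5896 -0.0056  0.2704]
shift cm [-0.3046  5.4883  0.9345] twist -0.0 F [-2.6191 -6.8694 13.0496] w 0.00949309707892402 62.85978555679321
```

Request:
send_rows --motion "1 0 1.2 0 0; 1 0 2.5 0.1 0; 1 0 3.8 0.3 0; 1 0 5.1 0.5 0; 1 0 6.4 0.8 0"

```text
clock: 10.2
eef_pos: [0.5967, 0.2348, 0.281]
tool_rot: [-0.005, 1.0, -0.001, 0.002]
ft_force: [1.7, -4.2, 4.0]
grip_width: 0.01
grasp_force: 62.8
```

Request:
send_rows --motion "1 0 0 0 0; 1 0 0 0 0; 0.8 0 0 0 0; 0.6 0 0 0 0; 0.6 0 0 0 0"

```text
clock: 10.7
eef_pos: [0.5954, 0.2357, 0.2778]
tool_rot: [-0.006, 1.0, -0.0, -0.001]
ft_force: [-1.0, -0.9, -0.9]
grip_width: 0.0172
grasp_force: 0.0
```

```bash
python3 mv.py .600 .2327 .273 1.58; python3 - <<'E'
from workcell import *
import cv2
a=vision.camera("scene")[:,:,::-1]; cv2.imwrite("pics/s4.png",cv2.resize(a[70:320,220:470],None,fx=2.4,fy=2.4,interpolation=cv2.INTER_CUBIC))
E
```

```text
t 10.7 tcp [0.5954 0.2357 0.2778] psi 1.5819 tilt [-0.0017 -0.0007 -1.    ] q [ 0.377   0.5314  0.5537  1.595  -0.      0.3659]
shift cm [-0.461  -0.307   0.4792] twist 0.002 F [-0.9792 -0.859  -0.8767] w 0.017157151225104042 0.0
```

View pics/s4.png

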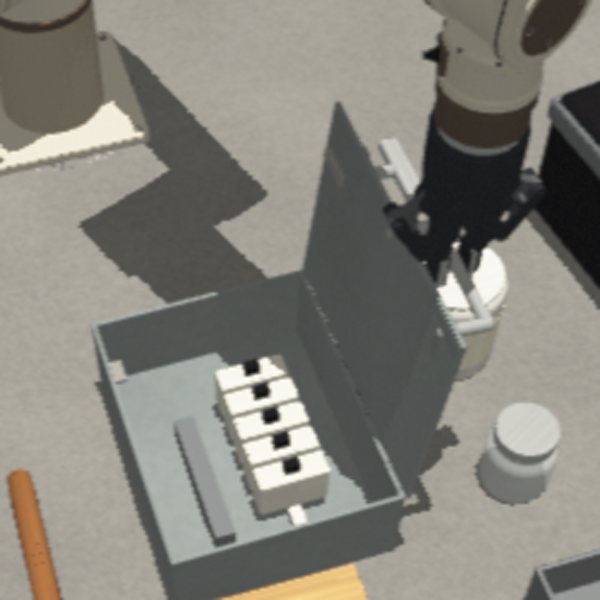

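The panel stands slightly past upright. The key bar at about (400,165) runs parallel to the free edge, and the fingers are loose on the handle at about (455,270). Now it withdraws straight up.

Request:
send_rows --motion "0.6 0 0 -1.5 0; 0.6 0 0 -3 0; 0.6 0 0 -5 0; 0.6 0 0.5 -8 0; 0.6 0 1 -11 0"

```text
clock: 11.25
eef_pos: [0.5952, 0.2454, 0.3885]
tool_rot: [-0.005, 1.0, -0.0, -0.001]
ft_force: [1.6, 0.6, 0.6]
grip_width: 0.0171
grasp_force: 0.0
```

Request:
send_rows --motion "0.6 2 1 0 0; 0.6 5 3 0 0; 0.6 8 5 0 0; 0.6 8 5 0 0; 0.6 8 5 0 0"

```text
clock: 11.75
eef_pos: [0.5146, 0.2953, 0.3884]
tool_rot: [-0.006, 1.0, -0.0, -0.0]
ft_force: [0.2, 0.3, 0.5]
grip_width: 0.0171
grasp_force: 0.0
```

```bash
python3 mv.py .600 .2327 .273 1.58; python3 - <<'E'
from workcell import *
import cv2
a=vision.camera("scene")[:,:,::-1]; cv2.imwrite("pics/s5.png",cv2.resize(a[70:320,220:470],None,fx=2.4,fy=2.4,interpolation=cv2.INTER_CUBIC))
E
```

```text
t 11.75 tcp [0.5146 0.2953 0.3884] psi 1.5834 tilt [-0.0003 -0.0007 -1.    ] q [ 0.5212  0.4573  0.7215  1.8357 -0.0004  0.5086]
shift cm [-8.4689 -6.3587 11.5378] twist 0.003 F [0.1737 0.3335 0.4862] w 0.017087833852595432 0.0
```

View pics/s5.png

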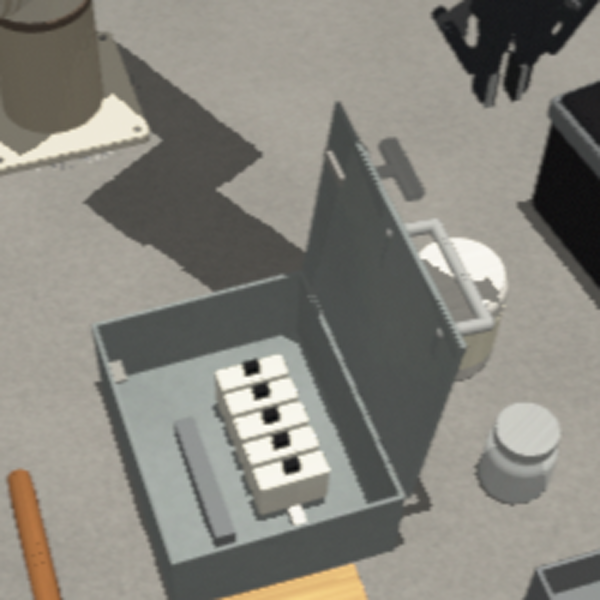

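The panel stands by itself just past upright, the key bar at (400,168) is parallel with the handle and free edge, and the gripper is clear.

```bash
python3 -c "
from workcell import workorder;print(workorder.job_done())"
```

```text
the job is handed in; nothing more can be done
None
```

I turned the key clockwise to its stop and swung the panel open to just past upright. It stays there with the key still turned and the gripper clear, and the job was handed in at about 12 s.

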